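# Close the clip-bending die and hold it shut

## Robot

A 6-joint arm with a two-finger parallel gripper is mounted at the origin on the work surface. World frame = base frame: x ahead of the robot, y to its left, z up, the work surface at z = 0. Lengths are in mm, angles in rad, forces in N, time in s.
With the tool pointing down it reaches from about 375 to 975 mm from the base axis. Payload 3.8 kg.
Tool frame: the origin (TCP) lies midway between the tips of the shut fingers; the grasp point (between the pads) lies ctrl.grip_depth behind it (ctrl.grip_depth is the distance from the TCP to the grasp point, in mm); x points along the fingers, z is the direction in which the jaws open and shut, and the axes are right-handed (so a half turn about x gives the same grasp; the last joint's range is limited). The gripper opens to 85 mm and grips with 20 to 120 N. Pads are 22 mm wide; open, the fingers measure 114 mm over their backs; the gripper's body (76 mm by 85 mm) begins 54 mm behind the grasp point. The pads swing forward as they close: fully open they stand 13 mm farther back than shut.
Start: joints at [-1.386, 0.264, 1.604, -0, 1.274, -0.037], TCP at [148.485, -658.46, 231.28] pointing down, gripper open.
Joint ranges: [-2.63, 2.63], [-0.94, 2.18], [0.31, 2.57], [-1.31, 4.45], [0, 2.66], [-2.55, 2.55]. Speed limits (rad/s): [2.57, 2.57, 3.14, 3.14, 3.14, 3.14].

## Interface

Orientations are given as [roll, pitch, yaw] about the fixed x, y, z axes, in that order (R = Rz(yaw) Ry(pitch) Rx(roll)).
In Python, from cell import ctrl, eyes gives the robot as it stands.
- The arm moves only by the tool step_arm, never from a script. Its argument "rows" is a list that holds one entry, the list of rows, each a list of 7 numbers: the closure, from 0 (fully open) to 1 (shut), then the shift along the tool's x, y, z in mm, then the turn, a rotation vector about the tool's x, y, z in rad. In form: [[[gripper, dx, dy, dz, rx, ry, rz], ...]]. A call has 1 to 5 rows; each row is the pose to reach, as a shift and turn from the pose measured when the call began, along the tool's axes at that moment; what a row does not reach only later rows make up. A row lasts 1/10 s, in which the tool goes at most 50 mm and 8.59 degrees, less where a joint would pass 70% of its speed; a pose out of reach is approached as far as the arm can. A call with a gripper value outside its range is refused whole. The fingers move at their own pace and stop on an object; "force" is the grip in N (left out, the last holds). Time passes only in rows, so rows that repeat a pose let the fingers close. It gives the time, the measured TCP pose, the force and the opening at its end, in the units of the state.
- ctrl.observe(): the state, without advancing time (a new reading comes with each control period).
- eyes.snapshot(name): name is "side" or "top"; returns the picture (384x512x3 uint8, red, green, blue); there is no depth.
- eyes.calibration(name): a dict with "fx", "fy", "cx", "cy" (pixels), "distortion" ([k1, k2, p1, p2, k3] as OpenCV has them; the pictures are not rectified), "R" (3x3) and "t" (3): a world point X has camera coordinates R X + t. Camera axes: x right, y down, z forward; pixel columns grow to the right and rows downward; lengths in mm; the calibration is good to about 2 mm. A picture is of the moment at which its call begins. calibration takes no time and is no camera call.
- ctrl.finish_job(): hands the job in, once; it reports no verdict.
The state is a dict: "clock": time; "joint_pos": joint angles; "dq": joint speeds; "effort": joint torques, N m; "ee_pos": TCP position; "tool_rot": TCP orientation; "ft_force": force on the tool from outside, world axes, zero at the start; "wrist_torque": the same for the moment, N m; "grip_width": opening from 0.0 (shut) to 1.0 (fully open).
Only numpy, scipy, OpenCV 4.12 (cv2) and the standard library are available. Lean on these libraries where they do the work, as an engineer would, in place of code of your own. Each camera call takes 0.05 s, during which the arm holds its last target. There are 200 camera calls.

## Task

The lower half of the clip-bending die is bolted to the bench with its keeper lever swung shut across it. Swing the lever fully open by its knob, then set the loose upper half squarely over the two dowels (either way round) and press it down against the spring pad until the halves meet face to face. Finish while still holding it pressed shut, so that the screws can go in, with the lever left open and the boot, pliers, rivet tin and hoof pad left where they are.

Things in the scene. Friction and masses are not known exactly. Their poses are not given: they have to be found in the camera images.
- jig: Lower die half, fixed to the bench: dark iron foot plate 150 x 170 x 12 mm carrying a bright steel block 70 (x) x 130 (y) x 33 mm; the block's flat top face is 45 mm above the bench. Two dowels and a sprung pad stand on that face, the lever's hinge post behind it. Origin: on the bench, straight below the centre of the top face; z up.
- dowel_a (a point): Tip of the dowel at the lower half's y = +45 mm, x = 0: upright steel pin, 12 mm diameter, 30 mm tall above the top face (tip 75 mm above the bench), the last 8 mm tapering to 5 mm.
- dowel_b (a point): Tip of the other, equal dowel, at y = -45 mm.
- pad_top (a point): Top centre of the sprung pad, 34 x 54 mm, dark, in the middle of the top face, 8 mm proud of it. It only sinks straight down: starts to give at 7.5 N, flush with the face at 11 N (upper half's weight included). It carries that weight and keeps the halves 8 mm apart until somebody pushes. Counted from the upper half hanging free in the gripper, push until the force has changed by 15 to 20 N.
- jig_face (a point): Centre of the lower half's flat top face, 45 mm above the bench, midway between the dowels; axes as jig. The upper half is home when its origin lies here.
- keeper (a joint): Swing of the keeper lever about its upright hinge, rad. 0 = shut (lever along the lower half's -x, right across the middle of the die); grows anticlockwise seen from above, towards the lower half's -y side; end stop 1.45 = fully open, clear of the die. Starts between 0 and 0.3. Light friction (about 1 N at the knob) keeps it where it is left.
- keeper_knob (a point): Point to grip the knob: on the axis of the upright black cylinder, 18 mm diameter, from 89 to 127 mm above the bench, at the lever's free end, 125 mm from the hinge axis. The point is 109 mm above the bench. The flat steel lever under it is 18 mm wide (24 at the knob), 10 mm thick, its underside 79 mm above the bench, 4 mm over the dowel tips.
- keeper_hinge (a point): On the lever's upright hinge axis, 75 mm from the centre of the die in the lower half's +x direction, 84 mm above the bench; the hinge post is 26 mm in diameter and 91 mm high (97 mm with the nut on top).
- die: Upper die half, loose, 0.36 to 0.54 kg, flat on the bench, right way up: aluminium plate 64 (x) x 120 (y) x 22 mm, two 13.6 mm through holes at y = +-45 mm, x = 0. Black grip bar on its middle, 20 mm thick (x), 52 long (y), 22 to 72 mm above the underside: pinch across x. Origin: centre of the underside, z up. Same either way round.
- boot: Bystander: grey rubber hoof boot, an open round cup 138 mm across and 100 mm high. Origin: centre of its underside.
- pliers: Bystander: steel toe-clipping pliers lying flat, 250 mm long, 20 mm high. Origin: on the bench near the rivet, jaws to +x.
- rivet_tin: Bystander: round open copper tin with rivets, 80 mm across, 45 mm high. Origin: centre of its underside.
- hoof_pad: Bystander: flat brown horn hoof pad, about 115 x 110 x 9 mm. Origin: on its underside, near the centre.
Mind the look-alikes: they are no part of the job. There is more than one size of the die; the one meant has the size given above.

How it is judged (in metres and radians):
On the way, in this order (a step that is already met when the one before it is completed fails the run):
1. the keeper lever is swung open (value of joint keeper above 1.2 rad), for 0.2 s.
2. the upper half is threaded on both dowels, lever still open (value of joint keeper above 1.2 rad and horizontal distance between die and jig_face below 0.004 m and angle between the y axis of die and the y axis of jig, either way round below 0.06 rad and angle between die's own z axis and vertical below 0.06 rad and z of die in the frame of jig_face below 0.018 m), for 0.1 s.
At the end, for the whole second after the job is handed in: Lever open (over 1.2 rad); upper half on both dowels within 4 mm and 0.06 rad, level within 0.06 rad, faces within 2 mm, bearing on the lower half with over 9 N, fingers still on it (over 4 N), still (under 10 mm/s), through the last second (value of joint keeper above 1.2 rad and horizontal distance between die and jig_face below 0.004 m and angle between the y axis of die and the y axis of jig, either way round below 0.06 rad and angle between die's own z axis and vertical below 0.06 rad and z of die in the frame of jig_face between -0.003 and 0.002 m and contact force between die and jig above 9 N and contact force between the fingers and die above 4 N and linear speed of die below 0.01 m/s); the arm keeps its last pose, push and grip.
It fails at once if the hoof boot is disturbed (moved over 30 mm) (distance of boot from where it was at the start of the episode above 0.03 m).
It fails at once if the pliers is disturbed (moved over 30 mm) (distance of pliers from where it was at the start of the episode above 0.03 m).
It fails at once if the rivet tin is disturbed (moved over 30 mm) (distance of rivet_tin from where it was at the start of the episode above 0.03 m).
It fails at once if the hoof pad is disturbed (moved over 30 mm) (distance of hoof_pad from where it was at the start of the episode above 0.03 m).
It also fails if it takes over 61 s, if anything falls off the work surface, if the arm or the gripper's body presses on something with over 40 N, if the wrist force passes 120 N, or if a joint passes its speed limit or range.

## Working session

There is one attempt and no reset: what is moved stays moved. The work goes in short steps, Python scripts to look and compute and a tool call to move; the robot and the scene stay as the last step left them, time stands still between calls to the robot, and variables do not carry over. Pictures are saved under pics/ and viewed, about 8 in all and at most 12, crops included, and the job is handed in when it is done.

Besides the shell and the picture viewer there is one more tool, called after "Call:" by a JSON object that holds its "fn" and its "kwargs". step_arm: Moves the arm, as the interface text tells. Its arguments: {"type":"object","properties":{"rows":{"type":"array","items":{"type":"array","items":{"type":"array","items":{"type":"number"}}}},"force":{"type":"number"}},"required":["rows"]}

```bash
ls; mkdir -p pics
python3 - <<'E'
from cell import ctrl, eyes
import cv2, numpy as np
print(ctrl.observe(), ctrl.grip_depth)
for n in("side","top"):
    im=eyes.snapshot(n); np.save(f"pics/{n}0.npy",im)
    cv2.imwrite(f"pics/{n}0.png",im[:,:,::-1])
    c=eyes.calibration(n); print(n,{k:np.round(v,3).tolist() for k,v in c.items()}, (-np.array(c["R"]).T@c["t"]).round())
E
```

```text
pics
{'clock': 0.0, 'joint_pos': array([-1.38590575e+00,  2.64772321e-01,  1.60537335e+00, -2.35990339e-05,
        1.27367363e+00, -3.68885897e-02]), 'dq': array([-0.0002889 , -0.00221651,  0.00035103, -0.00030043, -0.00152863,
        0.00057806]), 'effort': array([-6.74696412e-05, -5.15110195e+01, -3.67316294e+01, -5.06382585e-04,
        1.29071155e-02,  1.12960922e-05]), 'ee_pos': array([ 148.34196003, -657.75779824,  229.94944234]), 'tool_rot': array([3.11483088, 1.56856957, 1.76582065]), 'ft_force': array([0.11506904, 1.07290558, 1.12684186]), 'wrist_torque': array([ 0.0039128 , -0.00496298,  0.03106366]), 'grip_width': 1.0006086232510543} 18.700000000000003
side {'fx': 465.245, 'fy': 465.245, 'cx': 250.392, 'cy': 198.201, 'distortion': [-0.19, 0.0, 0.0, 0.0, 0.0], 'R': [[-0.978, -0.209, 0.001], [-0.164, 0.766, -0.622], [0.129, -0.608, -0.783]], 't': [533.795, 156.211, 1341.464]} [ 374.  808. 1147.]
top {'fx': 392.045, 'fy': 392.045, 'cx': 250.881, 'cy': 199.329, 'distortion': [-0.12, 0.0, 0.0, 0.0, 0.0], 'R': [[-0.021, -0.999, 0.029], [-0.995, 0.018, -0.095], [0.094, -0.03, -0.995]], 't': [-14.748, 595.753, 1102.023]} [ 489.    8. 1154.]
```

View pics/side0.png

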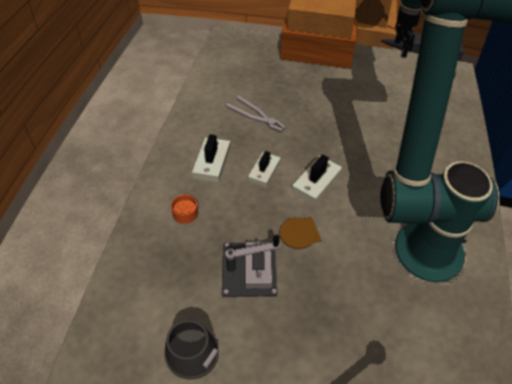

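View pics/top0.png

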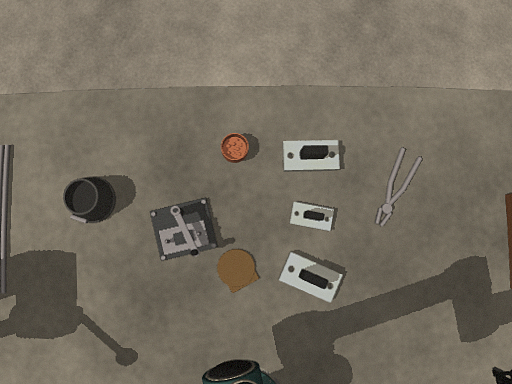

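Top view: dies (look-alikes) at (312,155), (313,215) and (311,277); jig at (185,230) with hinge at about (176,210) and knob at (194,252). Boot is at (90,200), tin (235,147), hoof pad (237,268), pliers (390,190). I'll measure the plates at z=22 and take a close crop.

```bash
cat > h.py <<'E'
import cv2, numpy as np
from cell import ctrl, eyes
def cal(n):
    c=eyes.calibration(n)
    K=np.array([[c["fx"],0,c["cx"]],[0,c["fy"],c["cy"]],[0,0,1]],float)
    return K,np.array(c["distortion"],float),np.array(c["R"],float),np.array(c["t"],float)
def ray(n,uv):
    K,d,R,t=cal(n)
    p=cv2.undistortPoints(np.array(uv,float).reshape(-1,1,2),K,d).reshape(-1,2)
    return -R.T@t, np.c_[p,np.ones(len(p))]@R
def plane(n,uv,z):
    o,r=ray(n,uv); return o+r*((z-o[2])/r[:,2])[:,None]
def proj(n,X):
    K,d,R,t=cal(n)
    return cv2.projectPoints(np.array(X,float).reshape(-1,1,3),cv2.Rodrigues(R)[0],t,K,d)[0].reshape(-1,2)
def tri(uvs,uvt):
    (o1,r1),(o2,r2)=ray("side",uvs),ray("top",uvt); out=[]
    for a,b in zip(r1,r2):
        s=np.linalg.lstsq(np.c_[a,-b],o2-o1,rcond=None)[0]
        p,q=o1+a*s[0],o2+b*s[1]; out.append(np.r_[(p+q)/2,np.linalg.norm(p-q)])
    return np.array(out)
E
python3 - <<'E'
from h import *
for n in("side","top"):
    im=np.load(f"pics/{n}0.npy"); hsv=cv2.cvtColor(im,cv2.COLOR_RGB2HSV)
    m=((hsv[...,2]>190)&(hsv[...,1]<40)).astype(np.uint8)*255
    m=cv2.morphologyEx(m,cv2.MORPH_CLOSE,np.ones((7,7)))
    for c in cv2.findContours(m,cv2.RETR_EXTERNAL,cv2.CHAIN_APPROX_NONE)[0]:
        if cv2.contourArea(c)<150: continue
        P=plane(n,c,22)[:,:2].astype(np.float32)
        r=cv2.minAreaRect(P); print(n,c.mean(0).round(),np.round(r[0],1),np.round(r[1],1),round(r[2],1))
im=np.load("pics/top0.npy"); s=np.load("pics/side0.npy")
a=cv2.resize(im[185:275,135:225],None,fx=6,fy=6,interpolation=3)[:540]
b=cv2.resize(im[195:235,285:340],None,fx=4.5,fy=4.5,interpolation=3)
c2=cv2.resize(s[228:300,215:290],None,fx=3.3,fy=3.3,interpolation=3)
o=np.zeros((540,800,3),np.uint8); o[:,:540]=a; o[:b.shape[0],545:545+b.shape[1]]=b; o[200:200+c2.shape[0],545:545+c2.shape[1]]=c2
cv2.imwrite("pics/crop1.png",o[:,:,::-1])
E
```

```text
side [[317. 180.]] [ 368.4 -201.7] [153.1  77.4] 64.5
side [[212. 159.]] [ 726.7 -214.9] [ 77.6 151.5] 0.5
top [[311. 279.]] [ 367.6 -194.1] [159.6  84.8] 65.1
top [[313. 216.]] [ 545.  -203.6] [115.7  59.1] 78.1
top [[311. 154.]] [ 724.8 -207.6] [159.3  84.4] 89.5
```

View pics/crop1.png

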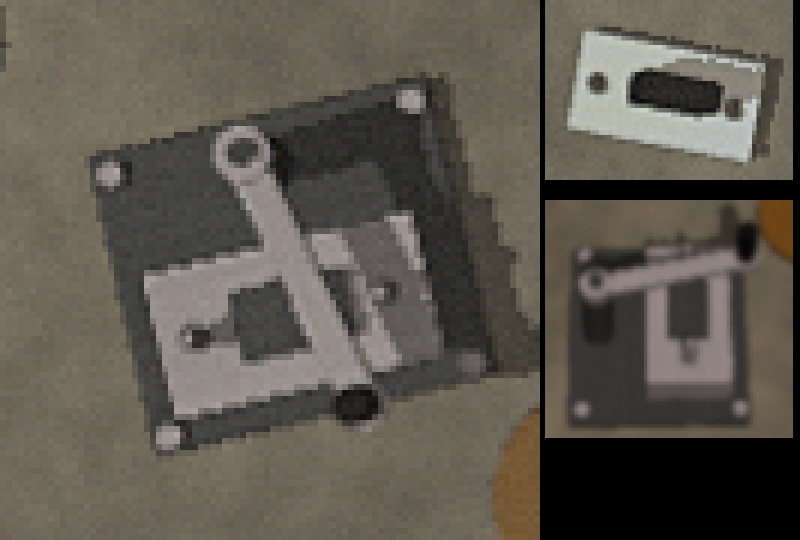

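The crop confirms the 120x64 plate at top (313,216) with holes and bar; the other two are ~165x87, so they're look-alikes. Jig: hinge nut at top px (175.5,210), knob (194.5,252.5), dowels about (168,240.5) and (199,233).

Run:
```python
from h import *
np.set_printoptions(precision=1,suppress=True)
f=lambda L:[(135+(x-2.5)/6,185+(y-2.5)/6) for x,y in L]
g=lambda L:[(215+(x-546)/3.3,228+(y-201)/3.3) for x,y in L]
bo=[(110,172),(410,98),(472,362),(168,437)]
B=plane("top",f(bo),14); print("bolts",B,B.mean(0))
print("yaw",[np.degrees(np.arctan2(*(a-b)[1::-1])) for a,b in((B[0],B[1]),(B[3],B[2]),(B[0],B[3]),(B[1],B[2]))])
C=plane("top",f([(145,275),(410,212),(440,355),(175,415)]),45);print("blk",C,C.mean(0))
print("hinge top/side",plane("top",f([(243,150)]),97),plane("side",g([(595,283)]),97), tri(g([(595,283)]),f([(243,150)])))
print("knob",plane("top",f([(357,405)]),127),plane("side",g([(747,228)]),127))
print("dowel base-ish",plane("top",f([(197,335),(385,290)]),70))
SB=plane("side",g([(595-12,257),(581,409),(741,408)]),14);print("sidebolts",SB)
# die
im=np.load("pics/top0.npy");hsv=cv2.cvtColor(im,cv2.COLOR_RGB2HSV)
def die(n,z):
    im=np.load(f"pics/{n}0.npy");g=im.max(2)
    m=(g>(150 if n=="top" else 130)).astype(np.uint8); m[hsv[...,1]>60 if n=="top" else 0]=0
    m=cv2.morphologyEx(m,cv2.MORPH_CLOSE,np.ones((7,7)))
    for c in cv2.findContours(m,0,1)[0]:
        x,y=c.mean(0)[0]
        if cv2.contourArea(c)<150 or (n=="side" and not(240<x<285 and 140<y<190)) or (n=="top" and not(285<x<340 and 195<y<235)):continue
        r=cv2.minAreaRect(plane(n,c,z)[:,:2].astype(np.float32));print("die",n,c.mean(0),r)
die("top",22);die("side",22)
for n,b in(("top",(285,195,340,235)),("side",(240,140,285,190))):
    im=np.load(f"pics/{n}0.npy")[b[1]:b[3],b[0]:b[2]]
    m=(im.max(2)<50).astype(np.uint8)
    k=cv2.connectedComponentsWithStats(m);i=1+k[2][1:,4].argmax();print("bar",n,k[2][i],k[3][i]+b[:2])
    print(plane(n,[k[3][i]+b[:2]],72 if n=="top" else 50))
```

```text
bolts [[561.2 259.4  14. ]
 [594.6 113.1  14. ]
 [466.4  84.6  14. ]
 [432.9 231.7  14. ]] [513.8 172.2  14. ]
yaw [np.float64(102.8635231416424), np.float64(102.83442042360942), np.float64(12.210806949664057), np.float64(12.50409685979944)]
blk [[510.4 236.   45. ]
 [537.9 110.8  45. ]
 [470.6  97.5  45. ]
 [444.7 222.2  45. ]] [490.9 166.6  45. ]
hinge top/side [[564.8 180.9  97. ]] [[562.1 184.1  97. ]] [[564.  181.5  92.4   2.2]]
knob [[451.  127.2 127. ]] [[450.2 126.5 127. ]]
dowel base-ish [[482.  207.   70. ]
 [501.2 120.3  70. ]]
sidebolts [[593.5 111.1  14. ]
 [559.8 255.3  14. ]
 [431.8 226.9  14. ]]
die top [[311.5 216. ]] ((544.3434448242188, -202.114990234375), (120.35030364990234, 63.490478515625), 78.17093658447266)
die side [[263.6 166.9]] ((544.1633911132812, -205.33843994140625), (126.98817443847656, 68.30279541015625), 78.01538848876953)
bar top [ 19  16  20   9 139] [313.5 215.1]
[[ 544.  -198.6   72. ]]
bar side [ 20  12  10  19 124] [264.3 160.9]
[[ 543.8 -203.6   50. ]]
```

```bash
cat >> h.py <<'E'
from scipy.spatial.transform import Rotation as Ro
def state():
    s=ctrl.observe(); return s,Ro.from_euler("xyz",s["tool_rot"]).as_matrix()
def go(p,ang):
    """shift/turn (tool axes) to TCP p, tool down, jaw axis at ang deg (world)"""
    s,R=state(); a=np.radians(ang)
    for f in(0,np.pi):
        z=np.array([np.cos(a+f),np.sin(a+f),0]); x=np.array([0,0,-1.]); T=np.c_[x,np.cross(z,x),z]
        rv=Ro.from_matrix(R.T@T).as_rotvec()
        print("go",p,"ang",round(ang+np.degrees(f)),"shift",(R.T@(np.array(p)-s["ee_pos"])).round(1),"turn",rv.round(3))
def show():
    s,R=state(); print("t",round(s["clock"],2),"q",s["joint_pos"].round(3),"tcp",s["ee_pos"].round(1),"F",s["ft_force"].round(2),"w",round(s["grip_width"],3),"toolx",R[:,0].round(3),"jaw",np.degrees(np.arctan2(R[1,2],R[0,2])).round(2))
E
python3 - <<'E'
from h import *
show(); go([430,-400,230],-64); go([451,127,200],-64)
E
```

```text
t 0.1 q [-1.386  0.265  1.605 -0.     1.274 -0.037] tcp [ 148.4 -657.8  230.1] F [ 0.16  0.29 -0.09] w 1.003 toolx [-0.     0.002 -1.   ] jaw -77.29
go [430, -400, 230] ang -64 shift [   0.5  331.5 -189.5] turn [-0.232 -0.002 -0.   ]
go [430, -400, 230] ang 116 shift [   0.5  331.5 -189.5] turn [ 2.91  -0.     0.003]
go [451, 127, 200] ang -64 shift [  31.5  467.9 -699. ] turn [-0.232 -0.002 -0.   ]
go [451, 127, 200] ang 116 shift [  31.5  467.9 -699. ] turn [ 2.91  -0.     0.003]
```

Call:
{"fn": "step_arm", "kwargs": {"rows": [[[0,0,49,-28,0,0,0],[0,0,98,-56,0,0,0],[0,0,147,-84,-0.05,0,0],[0,0,196,-112,-0.1,0,0],[0,0,245,-140,-0.15,0,0]]]}}

```text
clock: 0.6
ee_pos: [333.5, -487.6, 229.8]
tool_rot: [3.014, 1.568, 1.816]
ft_force: [0.3, -1.0, 0.6]
grip_width: 1.0
```

Run:
```python
from h import *
show(); go([451,127,200],-64)
```

```text
t 0.6 q [-1.014e+00  1.080e-01  1.790e+00  1.000e-03  1.246e+00  1.840e-01] tcp [ 333.5 -487.6  229.8] F [ 0.3  -0.96  0.62] w 1.0 toolx [-0.001  0.003 -1.   ] jaw -68.61
go [451, 127, 200] ang -64 shift [  31.4  333.6 -529.3] turn [-0.08  -0.003 -0.   ]
go [451, 127, 200] ang 116 shift [  31.4  333.6 -529.3] turn [ 3.061e+00 -1.000e-03  4.000e-03]
```

Call:
{"fn": "step_arm", "kwargs": {"rows": [[[0,2,25,-40,0,0,0],[0,5,50,-80,-0.02,0,0],[0,7,76,-120,-0.04,0,0],[0,9,101,-160,-0.06,0,0],[0,11,126,-200,-0.08,0,0]]]}}

```text
clock: 1.1
ee_pos: [377.6, -253.3, 218.9]
tool_rot: [2.984, 1.567, 1.867]
ft_force: [1.3, 0.2, 0.1]
grip_width: 1.001
```

Run:
```python
from h import *
show(); go([451,127,200],-64)
```

```text
t 1.1 q [-6.470e-01 -1.530e-01  2.066e+00  2.000e-03  1.231e+00  4.690e-01] tcp [ 377.6 -253.3  218.9] F [1.27 0.2  0.09] w 1.001 toolx [-0.001  0.003 -1.   ] jaw -64.0
go [451, 127, 200] ang -64 shift [  20.   232.7 -309.5] turn [-0.    -0.003 -0.001]
go [451, 127, 200] ang 116 shift [  20.   232.7 -309.5] turn [ 3.142e+00 -1.000e-03  5.000e-03]
```

Call:
{"fn": "step_arm", "kwargs": {"rows": [[[0,3,29,-38,0,0,0],[0,5,58,-77,0,0,0],[0,8,87,-116,0,0,0],[0,10,116,-155,0,0,0],[0,13,145,-193,0,0,0]]]}}

```text
clock: 1.6
ee_pos: [422.9, -14.2, 206.5]
tool_rot: [2.846, 1.568, 1.729]
ft_force: [1.8, 0.2, -0.2]
grip_width: 1.001
```

Run:
```python
from h import *
show(); go([451,127,170],-64)
```

```text
t 1.6 q [-0.095 -0.212  2.138  0.003  1.216  1.021] tcp [422.9 -14.2 206.5] F [ 1.83  0.18 -0.16] w 1.001 toolx [-0.001  0.003 -1.   ] jaw -64.01
go [451, 127, 170] ang -64 shift [  36.9   87.1 -114.5] turn [-0.    -0.003 -0.001]
go [451, 127, 170] ang 116 shift [  36.9   87.1 -114.5] turn [ 3.141e+00 -1.000e-03  5.000e-03]
```

Call:
{"fn": "step_arm", "kwargs": {"rows": [[[0,5,29,-38,0,0,0],[0,15,58,-77,0,0,0],[0,30,87,-114,0,-0.003,0],[0,37,87,-114,0,-0.003,0]]]}}

```text
clock: 2.0
ee_pos: [450.9, 131.3, 168.7]
tool_rot: [2.766, 1.569, 1.655]
ft_force: [-1.0, -0.4, -0.6]
grip_width: 0.999
```

Run:
```python
from h import *
for n in("side","top"):
    im=eyes.snapshot(n);np.save(f"pics/{n}1.npy",im)
show(); go([451,127,92],-64)
a=np.load("pics/side1.npy"); b=np.load("pics/top1.npy")
X=[[451,127,109]]; print(proj("side",X),proj("top",X))
o=np.hstack([cv2.resize(a[200:300,210:310],None,fx=4,fy=4,interpolation=3),cv2.resize(b[190:290,140:240],None,fx=4,fy=4,interpolation=3)])
cv2.imwrite("pics/k1.png",o[:,:,::-1])
```

```text
t 2.1 q [ 0.222 -0.082  2.101 -0.     1.126  1.336] tcp [449.6 127.1 168. ] F [ 1.11  0.5  -0.55] w 1.0 toolx [-0.003 -0.001 -1.   ] jaw -63.82
go [451, 127, 92] ang -64 shift [76.   1.5  0.8] turn [ 0.003 -0.001  0.003]
go [451, 127, 92] ang 116 shift [76.   1.5  0.8] turn [-3.138e+00 -5.000e-03 -1.000e-03]
[[275.28429344 240.05753677]] [[194.92638414 251.80452059]]
```

View pics/k1.png

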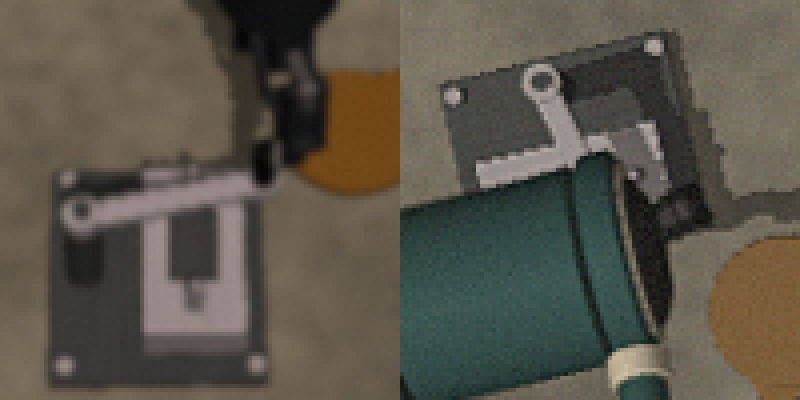

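The side view (left) shows the open fingers above and beside the knob (crop px 265,160), and the lever still shut. Descending over the knob.

Call:
{"fn": "step_arm", "kwargs": {"rows": [[[0,30,1,0,0,0,0],[0,55,1,0,0,0,0],[0,72,1,0,0,0,0],[0,75,1,0,0,0,0]]]}}

```text
clock: 2.5
ee_pos: [448.1, 125.4, 90.9]
tool_rot: [-1.735, 1.563, -2.851]
ft_force: [-0.6, 0.4, -0.3]
grip_width: 1.007
```

Call:
{"fn": "step_arm", "kwargs": {"rows": [[[0.9,0,0,0,0,0,0],[0.9,0,0,0,0,0,0],[0.9,0,0,0,0,0,0],[0.9,0,0,0,0,0,0],[0.9,0,0,0,0,0,0]]], "force": 20}}

```text
clock: 3.0
ee_pos: [448.7, 125.6, 91.9]
tool_rot: [-1.724, 1.564, -2.84]
ft_force: [-1.0, 0.0, 3.3]
grip_width: 0.202
```

Run:
```python
from h import *
show(); go([451,127,92],-64)
```

```text
t 3.0 q [ 2.200e-01  7.000e-03  2.171e+00 -1.000e-03  9.700e-01  1.336e+00] tcp [448.7 125.6  91.9] F [-1.02  0.04  3.27] w 0.202 toolx [-0.006 -0.002 -1.   ] jaw -63.94
go [451, 127, 92] ang -64 shift [-0.1  2.7 -0.3] turn [ 0.001 -0.001  0.007]
go [451, 127, 92] ang 116 shift [-0.1  2.7 -0.3] turn [-3.14e+00 -1.00e-02 -2.00e-03]
```

```bash
cat >> h.py <<'E'
def arc(phis,H=(564.,182.)):
    s,R=state(); H=np.array(H); P=s["ee_pos"][:2]; print("r",np.linalg.norm(P-H),"lever",np.arctan2(*(P-H)[::-1])%(2*np.pi)-np.pi-0.218)
    for f in phis:
        d=Ro.from_rotvec([0,0,f]).as_matrix()[:2,:2]@(P-H)+H-P
        print(f,(R.T@np.r_[d,0]).round(1))
E
python3 - <<'E'
from h import *
arc([.12,.24,.36,.48,.6])
E
```

```text
r 128.34061727604876 lever 0.23723056965664743
0.12 [-0.   0.9 15.4]
0.24 [-0.1  3.7 30.5]
0.36 [-0.1  8.2 45.2]
0.48 [-0.2 14.5 59.3]
0.6 [-0.2 22.4 72.5]
```

Call:
{"fn": "step_arm", "kwargs": {"rows": [[[0.9,0,1,15,-0.12,0,0],[0.9,0,4,30,-0.24,0,0],[0.9,0,8,45,-0.36,0,0],[0.9,0,14,59,-0.48,0,0],[0.9,0,22,72,-0.6,0,0]]]}}

```text
clock: 3.5
ee_pos: [500.5, 70.4, 91.9]
tool_rot: [-2.372, 1.565, -2.883]
ft_force: [-0.1, 2.3, -0.8]
grip_width: 0.202
```

Run:
```python
from h import *
show();arc([.12,.24,.36,.48,.6,.65])
```

```text
t 3.5 q [ 9.100e-02  8.100e-02  2.093e+00 -1.000e-03  9.730e-01  6.030e-01] tcp [500.5  70.4  91.9] F [-0.12  2.33 -0.77] w 0.202 toolx [-0.006 -0.002 -1.   ] jaw -29.28
r 128.403635699647 lever 0.8355944743575421
0.12 [-0.1  0.8 15.4]
0.24 [-0.2  3.5 30.5]
0.36 [-0.2  8.  45.3]
0.48 [-0.3 14.1 59.4]
0.6 [-0.4 22.  72.6]
0.65 [-0.5 25.7 77.9]
```

Call:
{"fn": "step_arm", "kwargs": {"rows": [[[0.9,0,1,15,-0.12,0,0],[0.9,0,3.5,30,-0.24,0,0],[0.9,0,8,45,-0.36,0,0],[0.9,0,14,59,-0.48,0,0],[0.9,0,22,72,-0.6,0,0]]]}}

```text
clock: 4.0
ee_pos: [574.9, 54.3, 91.9]
tool_rot: [-2.953, 1.565, -2.859]
ft_force: [-1.2, 2.0, 2.2]
grip_width: 0.202
```

Call:
{"fn": "step_arm", "kwargs": {"rows": [[[0.9,0,0,1,0,0,0],[0.9,0,0,2,0,0,0]]]}}

```text
clock: 4.2
ee_pos: [576.2, 54.4, 91.9]
tool_rot: [-2.944, 1.563, -2.852]
ft_force: [-5.5, -1.2, 4.0]
grip_width: 0.205
```

Run:
```python
from h import *
show();arc([.05])
```

```text
t 4.2 q [ 0.052  0.214  1.939 -0.002  0.996 -0.039] tcp [576.2  54.4  91.9] F [-5.49 -1.16  4.04] w 0.205 toolx [-0.007 -0.002 -1.   ] jaw 5.28
r 128.14690279125827 lever 1.448336994665386
0.05 [-0.   0.2  6.4]
```

Call:
{"fn": "step_arm", "kwargs": {"rows": [[[0,0,0,0,0,0,0],[0,0,0,0,0,0,0],[0,0,0,0,0,0,0],[0,0,0,0,0,0,0]]]}}

```text
clock: 4.6
ee_pos: [576.2, 54.5, 92.0]
tool_rot: [-2.931, 1.564, -2.839]
ft_force: [-0.2, -0.4, 0.2]
grip_width: 0.873
```

Call:
{"fn": "step_arm", "kwargs": {"rows": [[[0,-30,0,0,0,0,0],[0,-70,0,0,0,0,0],[0,-110,0,0,0,0,0],[0,-110,0,0,0,0,0]]]}}

```text
clock: 5.0
ee_pos: [581.5, 55.0, 209.6]
tool_rot: [-0.291, 1.564, -0.199]
ft_force: [-0.3, -0.4, 0.1]
grip_width: 0.997
```

Run:
```python
from h import *
show();go([544,-204,150],-12)
```

```text
t 5.0 q [ 0.053  0.104  1.832 -0.002  1.199 -0.038] tcp [581.5  55.  209.6] F [-0.25 -0.4   0.12] w 0.997 toolx [ 0.006 -0.001 -1.   ] jaw 5.25
go [544, -204, 150] ang -12 shift [  59.7 -254.4  -61.5] turn [0.301 0.007 0.001]
go [544, -204, 150] ang 168 shift [  59.7 -254.4  -61.5] turn [-2.841e+00 -1.000e-03  9.000e-03]
```

Call:
{"fn": "step_arm", "kwargs": {"rows": [[[0,0,-48,-11,0.05,0,0],[0,0,-96,-23,0.11,0,0],[0,10,-144,-34,0.17,0,0],[0,20,-192,-46,0.23,0,0],[0,30,-240,-58,0.29,0,0]]]}}

```text
clock: 5.5
ee_pos: [545.4, -189.8, 179.4]
tool_rot: [0.001, 1.564, -0.2]
ft_force: [1.0, -0.1, -0.7]
grip_width: 0.999
```

Run:
```python
from h import *
a=eyes.snapshot("side"); b=eyes.snapshot("top"); np.save("pics/side2.npy",a); np.save("pics/top2.npy",b)
show();go([544,-204,110],-12)
o=np.hstack([cv2.resize(a[110:230,220:320],None,fx=4,fy=4,interpolation=3),cv2.resize(b[190:310,155:255],None,fx=4,fy=4,interpolation=3)])
cv2.imwrite("pics/k2.png",o[:,:,::-1])
```

```text
t 5.6 q [-3.840e-01  1.170e-01  1.879e+00 -1.000e-03  1.142e+00 -1.780e-01] tcp [ 543.7 -193.2  177.8] F [ 0.2   0.65 -0.4 ] w 1.001 toolx [ 0.003 -0.003 -1.   ] jaw -11.77
go [544, -204, 110] ang -12 shift [ 67.8 -10.4   2.2] turn [0.004 0.004 0.002]
go [544, -204, 110] ang 168 shift [ 67.8 -10.4   2.2] turn [-3.138e+00 -3.000e-03  6.000e-03]
```

View pics/k2.png

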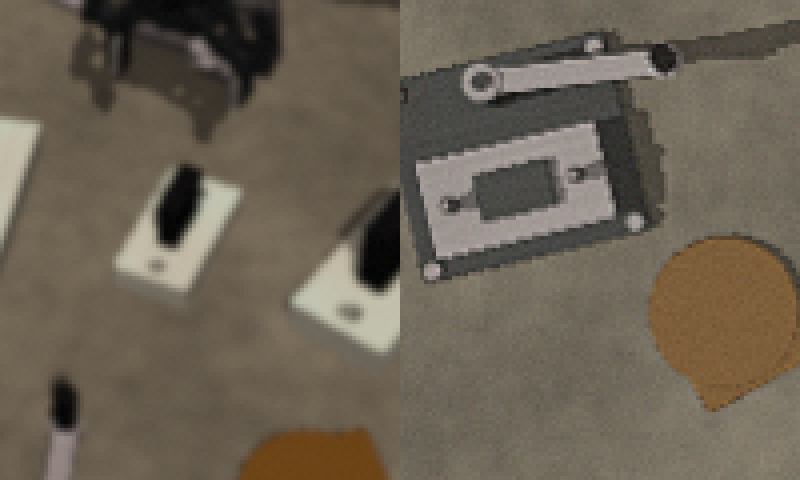

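Lever is open in the top view (right crop): knob at crop (662,58), hinge (482,82), die face fully visible. Left: open fingers over the small die. Measuring the block and dowels now that they're clear, plus using the knob's arm-known x to check camera bias.

Run:
```python
from h import *
np.set_printoptions(precision=1,suppress=True)
top=np.load("pics/top2.npy").astype(float); side=np.load("pics/side2.npy").astype(float)
f=lambda L:np.array([(155+(x-400)/4-.4,190+y/4-.4) for x,y in L])
print("knob",plane("top",f([(662,58)]),127),"hinge",plane("top",f([(482,82)]),97))
def blk(n,im,box,thr):
    x0,y0,x1,y1=box; g=im[y0:y1,x0:x1].min(2)
    m=(g>thr).astype(np.uint8); m=cv2.morphologyEx(m,cv2.MORPH_CLOSE,np.ones((3,3)))
    for c in cv2.findContours(m,0,1)[0]:
        if cv2.contourArea(c)<150: continue
        P=plane(n,c.reshape(-1,2)+[x0,y0],45)[:,:2].astype(np.float32); print(n,thr,cv2.minAreaRect(P), cv2.contourArea(c))
for t in(105,120,135): blk("top",top,(157,216,212,262),t)
for t in(105,120,135): blk("side",side,(240,246,280,292),t)
cv2.imwrite("pics/s3.png",np.hstack([cv2.resize(side[225:305,210:290].astype(np.uint8),None,fx=5,fy=5,interpolation=3),cv2.resize(top[200:280,145:225].astype(np.uint8),None,fx=5,fy=5,interpolation=3)])[:,:,::-1])
```

```text
knob [[574.9  57.6 127. ]] hinge [[563.4 180.8  97. ]]
top 105 ((484.02777099609375, 169.80348205566406), (82.32565307617188, 139.52651977539062), 12.279386520385742) 1060.0
top 120 ((483.2225341796875, 170.13380432128906), (79.1758041381836, 139.4938201904297), 13.040136337280273) 1026.0
top 135 ((483.6018981933594, 171.29197692871094), (78.44905090332031, 137.75119018554688), 13.313015937805176) 977.5
side 105 ((487.41497802734375, 170.28562927246094), (67.19123840332031, 114.10700225830078), 12.37991714477539) 851.5
side 120 ((488.6844177246094, 170.5594940185547), (64.58885192871094, 114.07440948486328), 12.38109302520752) 775.5
```

View pics/s3.png

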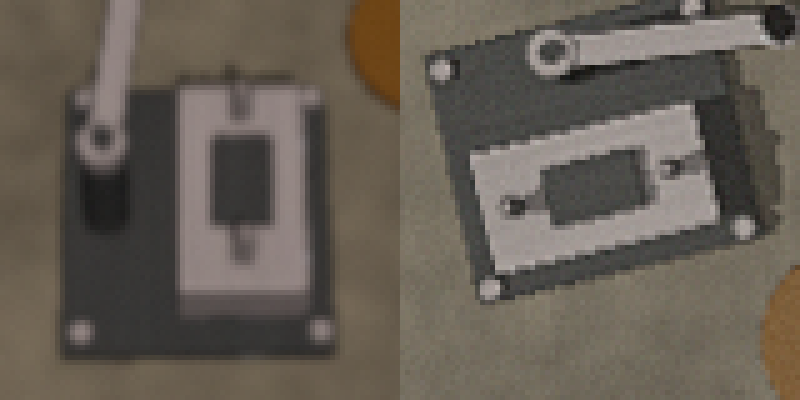

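Run:
```python
from h import *
np.set_printoptions(precision=1,suppress=True)
T=lambda L:np.array([(145+(x-400)/5-.4,200+y/5-.4) for x,y in L])
S=lambda L:np.array([(210+x/5-.4,225+y/5-.4) for x,y in L])
for n,F,b,p in(("top",T,[(470,152),(694,103),(718,222),(493,272)],[(540,167),(640,148),(653,208),(553,227)]),("side",S,[(178,88),(300,85),(308,292),(180,293)],[(211,135),(270,135),(272,226),(213,226)])):
    B=plane(n,F(b),45); P=plane(n,F(p),53)
    print(n,"blk",B[:,:2].tolist(),B.mean(0),"pad",P.mean(0), [np.linalg.norm(B[i]-B[i-1]) for i in range(4)],[np.linalg.norm(P[i]-P[i-1]) for i in range(4)])
print("bolts top",plane("top",T([(441,69),(693,5),(743,227),(490,289)]),14).mean(0),"side",plane("side",S([(82,97),(312,96),(320,331),(80,331)]),14).mean(0))
# predicted pixels for candidate face centre
a=.218; c=np.array([490.5,165.5]); ex=np.array([np.cos(a),np.sin(a)]);ey=np.array([-ex[1],ex[0]])
for y in(45,-45):
    q=c+ey*y
    for z in(45,75): print(y,z,"top",((proj("top",[[*q,z]])+.4-[145,200])*5+[400,0])[0],"side",((proj("side",[[*q,z]])+.4-[210,225])*5)[0])
```

```text
top blk [[511.59614783158764, 236.44521640970714], [537.0529669783912, 109.40541026262599], [469.87338790544254, 96.7100999677249], [443.9910235497823, 223.76250719069952]] [490.6 166.6  45. ] pad [490.4 163.8  53. ] [np.float64(68.78447457306224), np.float64(129.56528079296945), np.float64(68.36860937522701), np.float64(129.66191023500974)] [np.float64(34.310096317293684), np.float64(57.02493334034814), np.float64(34.30688080615186), np.float64(56.894559182171236)]
side blk [[537.3877521308991, 109.84056861277293], [470.50198319788944, 93.47411661755598], [441.9221176467088, 221.8153686968866], [508.34846569350077, 236.57486655451237]] [489.5 165.4  45. ] pad [489.5 166.   53. ] [np.float64(130.0187003149118), np.float64(68.85903598418804), np.float64(131.48492575277916), np.float64(68.04632607160217)] [np.float64(57.562349058405935), np.float64(32.55615420167378), np.float64(57.56592733024667), np.float64(31.710610392939287)]
bolts top [513.9 172.1  14. ] side [513.2 167.4  14. ]
45 45 top [517.9 206. ] side [241.1 258.7]
45 75 top [508.  206.6] side [241.9 231. ]
-45 45 top [673.2 168.7] side [238.4 116.9]
-45 75 top [667.6 168.2] side [239.1  87.6]
```

Call:
{"fn": "step_arm", "kwargs": {"rows": [[[0,10,-9.5,2,0.004,0.004,0],[0,40,-9.5,2,0.004,0.004,0],[0,67,-9.5,2,0.004,0.004,0],[0,68,-9.5,2,0.004,0.004,0]]]}}

```text
clock: 6.0
ee_pos: [540.6, -200.9, 104.8]
tool_rot: [-3.141, 1.562, 2.934]
ft_force: [-0.3, -0.3, -0.6]
grip_width: 0.997
```

Run:
```python
from h import *
show();go([544,-203,32],-12)
```

```text
t 6.0 q [-0.398  0.197  1.933 -0.002  1.021 -0.189] tcp [ 540.6 -200.9  104.8] F [-0.29 -0.3  -0.6 ] w 0.997 toolx [-0.009  0.002 -1.   ] jaw -11.93
go [544, -203, 32] ang -12 shift [72.7 -1.4  4.4] turn [ 0.001 -0.009  0.   ]
go [544, -203, 32] ang 168 shift [72.7 -1.4  4.4] turn [-3.14  -0.    -0.014]
```

Call:
{"fn": "step_arm", "kwargs": {"rows": [[[0,35,-1.5,4,0,-0.009,0],[0,60,-1.5,4,0,-0.009,0],[0,72,-1.5,4,0,-0.009,0],[0,72,-1.5,4,0,-0.009,0],[0,72,-1.5,4,0,-0.009,0]]]}}

```text
clock: 6.5
ee_pos: [544.7, -203.1, 34.0]
tool_rot: [-0.196, 1.569, -0.403]
ft_force: [0.6, -1.1, 0.9]
grip_width: 0.999
```

Run:
```python
from h import *
show();go([544,-203,32],-12)
```

```text
t 6.5 q [-0.4    0.286  1.975 -0.     0.879 -0.192] tcp [ 544.7 -203.1   34. ] F [ 0.59 -1.07  0.91] w 0.999 toolx [ 0.002 -0.001 -1.   ] jaw -11.89
go [544, -203, 32] ang -12 shift [ 2.  -0.1 -0.7] turn [0.002 0.002 0.   ]
go [544, -203, 32] ang 168 shift [ 2.  -0.1 -0.7] turn [-3.14e+00 -1.00e-03  3.00e-03]
```

Call:
{"fn": "step_arm", "kwargs": {"rows": [[[0.85,1.5,0,0,0,0,0],[0.85,1.5,0,0,0,0,0],[0.85,1.5,0,0,0,0,0],[0.85,1.5,0,0,0,0,0],[0.85,1.5,0,0,0,0,0]]], "force": 90}}

```text
clock: 7.0
ee_pos: [545.0, -203.3, 33.1]
tool_rot: [-0.208, 1.568, -0.415]
ft_force: [0.1, -0.6, -1.1]
grip_width: 0.222
```

Run:
```python
from h import *
show()
```

```text
t 7.0 q [-0.4    0.287  1.975 -0.     0.877 -0.192] tcp [ 545.  -203.3   33.1] F [ 0.12 -0.56 -1.11] w 0.222 toolx [ 0.002 -0.001 -1.   ] jaw -11.89
```

Call:
{"fn": "step_arm", "kwargs": {"rows": [[[0.85,-30,0,0,0,0,0],[0.85,-75,0,0,0,0,0],[0.85,-120,0,0,0,0,0],[0.85,-140,0,0,0,0,0],[0.85,-140,0,0,0,0,0]]]}}

```text
clock: 7.5
ee_pos: [547.0, -204.2, 177.0]
tool_rot: [-0.199, 1.561, -0.406]
ft_force: [0.9, -0.7, -4.1]
grip_width: 0.221
```

Run:
```python
from h import *
show(); go([490,165.5,170],12.4)
```

```text
t 7.5 q [-0.4    0.127  1.869 -0.     1.136 -0.192] tcp [ 547.  -204.2  177. ] F [ 0.94 -0.74 -4.1 ] w 0.221 toolx [ 0.009 -0.004 -1.   ] jaw -11.9
go [490, 165.5, 170] ang 12 shift [   5.1  350.  -132.1] turn [-0.424  0.009  0.004]
go [490, 165.5, 170] ang 192 shift [   5.1  350.  -132.1] turn [ 2.717  0.005 -0.012]
```

Call:
{"fn": "step_arm", "kwargs": {"rows": [[[0.85,0,30,-11,0,0,0],[0.85,0,75,-28,-0.08,0,0],[0.85,0,120,-45,-0.16,0.005,0],[0.85,0,165,-62,-0.24,0.005,0],[0.85,0,210,-79,-0.32,0.009,0]]]}}

```text
clock: 8.0
ee_pos: [510.2, 19.2, 172.5]
tool_rot: [-2.694, 1.565, -2.579]
ft_force: [1.2, 0.1, -4.6]
grip_width: 0.223
```

Run:
```python
from h import *
show(); go([490,165.5,170],12.4)
```

```text
t 8.0 q [-9.000e-03  1.000e-03  2.012e+00 -4.000e-03  1.134e+00 -1.220e-01] tcp [510.2  19.2 172.5] F [ 1.25  0.08 -4.57] w 0.223 toolx [-0.005 -0.003 -1.   ] jaw 6.58
go [490, 165.5, 170] ang 12 shift [  2.2 147.7  -3.3] turn [-0.102 -0.006  0.002]
go [490, 165.5, 170] ang 192 shift [  2.2 147.7  -3.3] turn [3.04  0.004 0.009]
```

Call:
{"fn": "step_arm", "kwargs": {"rows": [[[0.85,0,40,-1,-0.03,0,0],[0.85,0,80,-2,-0.06,-0.006,0],[0.85,1,120,-3,-0.1,-0.006,0],[0.85,2,148,-3,-0.1,-0.006,0],[0.85,2,148,-3,-0.1,-0.006,0]]]}}

```text
clock: 8.5
ee_pos: [487.5, 168.5, 166.8]
tool_rot: [-2.895, 1.566, -2.676]
ft_force: [0.2, -0.5, -3.4]
grip_width: 0.221
```

Call:
{"fn": "step_arm", "kwargs": {"rows": [[[0.85,20,0,0,0,0,0],[0.85,35,0,0,0,0,0],[0.85,35,0,0,0,0,0],[0.85,35,0,0,0,0,0]]]}}

```text
clock: 8.9
ee_pos: [486.3, 167.4, 130.3]
tool_rot: [-2.949, 1.562, -2.732]
ft_force: [0.1, 0.4, -3.6]
grip_width: 0.222
```

Run:
```python
from h import *
a=eyes.snapshot("side"); b=eyes.snapshot("top"); np.save("pics/side3.npy",a); np.save("pics/top3.npy",b)
show(); go([490.2,165.6,110],12.4)
o=np.hstack([cv2.resize(a[205:305,210:290],None,fx=5,fy=5,interpolation=3),cv2.resize(b[180:280,145:225],None,fx=5,fy=5,interpolation=3)])
cv2.imwrite("pics/k3.png",o[:,:,::-1])
```

```text
t 9.0 q [ 2.840e-01  5.200e-02  2.040e+00 -1.000e-03  1.054e+00  6.700e-02] tcp [487.9 168.  132.2] F [ 0.13 -0.45 -3.99] w 0.222 toolx [-0.004 -0.002 -1.   ] jaw 12.48
go [490.2, 165.6, 110] ang 12 shift [22.2 -2.8  1.8] turn [ 0.001 -0.004  0.001]
go [490.2, 165.6, 110] ang 192 shift [22.2 -2.8  1.8] turn [-3.14e+00 -2.00e-03 -7.00e-03]
```

View pics/k3.png

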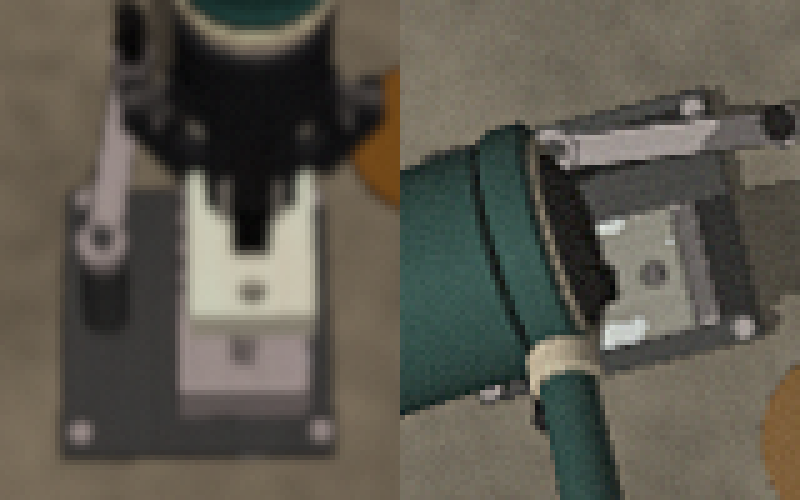

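Side (left): die hangs over the block, visible hole at crop (252,290), front top corners (190,318)/(316,316). Top (right): other hole at crop (654,272). Lever still open. Computing die centre from the holes.

Run:
```python
from h import *
np.set_printoptions(precision=1,suppress=True)
zt=121.
def blob(n,cx,cy,r=4):
    g=np.load(f"pics/{n}3.npy").astype(float).mean(2); w=g[cy-r:cy+r+1,cx-r:cx+r+1]
    bg=np.median(w); k=np.clip(bg-w-8,0,None); k/=k.sum(); yy,xx=np.mgrid[cy-r:cy+r+1,cx-r:cx+r+1]; return [(k*xx).sum(),(k*yy).sum()]
hs=blob("side",260,263); ht=blob("top",195,234)
A=plane("side",[hs],zt)[0]; B=plane("top",[ht],zt)[0]
print(hs,ht,A,B,"sep",np.linalg.norm(A-B),"ang",np.degrees(np.arctan2(*(A-B)[1::-1]))-90,"mid",(A+B)/2)
S=lambda L:np.array([(210+x/5-.4,205+y/5-.4) for x,y in L]);T=lambda L:np.array([(145+(x-400)/5-.4,180+y/5-.4) for x,y in L])
E=plane("side",S([(190,318),(316,316)]),zt);print("side edge",E,E.mean(0))
F=plane("top",T([(667,202),(692,330)]),zt);print("top edge",F,F.mean(0))
print("bolts side",plane("side",S([(80,432),(320,431)]),14),"top",plane("top",T([(691,105),(743,327)]),14))
```

```text
[np.float64(260.0623811335108), np.float64(262.990110308102)] [np.float64(195.34105488239484), np.float64(234.2156094084106)] [475.6 211.7 121. ] [497.3 124.  121. ] sep 90.31248694716724 ang 13.94323784907128 mid [486.5 167.8 121. ]
side edge [[503.3 233.2 121. ]
 [441.3 218.8 121. ]] [472.3 226.  121. ]
top edge [[534.5 116.7 121. ]
 [467.2 104.3 121. ]] [500.9 110.5 121. ]
bolts side [[559.9 255.2  14. ]
 [433.1 227.4  14. ]] top [[595.6 113.4  14. ]
 [466.2  84.8  14. ]]
```

Call:
{"fn": "step_arm", "kwargs": {"rows": [[[0.85,8,-2.9,2.5,0,-0.004,0],[0.85,15,-2.9,2.5,0,-0.004,0],[0.85,15,-2.9,2.5,0,-0.004,0],[0.85,15,-2.9,2.5,0,-0.004,0],[0.85,15,-2.9,2.5,0,-0.004,0]]]}}

```text
clock: 9.5
ee_pos: [491.0, 165.7, 117.3]
tool_rot: [-1.606, 1.57, -1.389]
ft_force: [-0.5, -0.1, -3.6]
grip_width: 0.222
```

Run:
```python
from h import *
show(); go([490.9,165.7,102],12.42)
```

```text
t 9.5 q [ 2.780e-01  7.000e-02  2.051e+00 -1.000e-03  1.020e+00  6.100e-02] tcp [491.  165.7 117.3] F [-0.49 -0.05 -3.55] w 0.222 toolx [ 0.    -0.001 -1.   ] jaw 12.47
go [490.9, 165.7, 102] ang 12 shift [15.3  0.  -0.1] turn [ 0.001 -0.     0.001]
go [490.9, 165.7, 102] ang 192 shift [15.3  0.  -0.1] turn [-3.141e+00 -2.000e-03 -0.000e+00]
```

Pose is exact; free-hanging force is Fz ≈ -3.6. Lowering gently over the tapers.

Call:
{"fn": "step_arm", "kwargs": {"rows": [[[0.85,4,0,0,0,0,0],[0.85,8,0,0,0,0,0],[0.85,11,0,0,0,0,0],[0.85,11,0,0,0,0,0]]]}}

```text
clock: 9.9
ee_pos: [490.4, 165.6, 105.5]
tool_rot: [-2.448, 1.569, -2.23]
ft_force: [-0.3, 0.2, -3.8]
grip_width: 0.222
```

Call:
{"fn": "step_arm", "kwargs": {"rows": [[[0.85,2,0,0,0,0,0],[0.85,4,0,0,0,0,0],[0.85,4,0,0,0,0,0]]]}}

```text
clock: 10.2
ee_pos: [490.1, 165.5, 101.1]
tool_rot: [-2.615, 1.568, -2.397]
ft_force: [1.0, -0.3, -3.6]
grip_width: 0.225
```

Run:
```python
from h import *
show(); print(ctrl.observe()["wrist_torque"]); go([490.9,165.7,92],12.42)
```

```text
t 10.2 q [ 2.780e-01  8.900e-02  2.065e+00 -1.000e-03  9.900e-01  6.100e-02] tcp [490.1 165.5 101.1] F [ 1.   -0.26 -3.62] w 0.225 toolx [-0.002 -0.002 -1.   ] jaw 12.48
[ 0.00091122  0.0299757  -0.0378803 ]
go [490.9, 165.7, 92] ang 12 shift [9.1 0.  0.9] turn [ 0.001 -0.002  0.001]
go [490.9, 165.7, 92] ang 192 shift [9.1 0.  0.9] turn [-3.141e+00 -2.000e-03 -4.000e-03]
```

Call:
{"fn": "step_arm", "kwargs": {"rows": [[[0.85,2,0,0.6,0,-0.002,0],[0.85,4,0,0.6,0,-0.002,0],[0.85,4,0,0.6,0,-0.002,0]]]}}

```text
clock: 10.5
ee_pos: [490.3, 165.5, 96.7]
tool_rot: [-2.159, 1.569, -1.941]
ft_force: [-0.2, -0.5, -3.2]
grip_width: 0.222
```

Run:
```python
from h import *
show(); print(ctrl.observe()["wrist_torque"]); go([490.7,165.6,92],12.42)
```

```text
t 10.5 q [ 2.780e-01  9.400e-02  2.068e+00 -2.000e-03  9.800e-01  6.100e-02] tcp [490.3 165.5  96.7] F [-0.23 -0.51 -3.18] w 0.222 toolx [-0.001 -0.002 -1.   ] jaw 12.48
[ 0.01558286 -0.02998696 -0.02277671]
go [490.7, 165.6, 92] ang 12 shift [4.7 0.  0.4] turn [ 0.001 -0.001  0.001]
go [490.7, 165.6, 92] ang 192 shift [4.7 0.  0.4] turn [-3.141e+00 -2.000e-03 -1.000e-03]
```

Call:
{"fn": "step_arm", "kwargs": {"rows": [[[0.85,2,0,0,0,0,0],[0.85,4,0,0,0,0,0],[0.85,6,0,0,0,0,0],[0.85,8,0,0,0,0,0],[0.85,8,0,0,0,0,0]]]}}

```text
clock: 11.0
ee_pos: [490.0, 165.4, 88.3]
tool_rot: [-2.44, 1.569, -2.222]
ft_force: [0.4, -0.3, -3.8]
grip_width: 0.221
```

Run:
```python
from h import *
show(); print(ctrl.observe()["wrist_torque"]); go([490.3,165.5,78],12.42)
```

```text
t 11.0 q [ 2.780e-01  1.050e-01  2.075e+00 -2.000e-03  9.640e-01  6.100e-02] tcp [490.  165.4  88.3] F [ 0.36 -0.29 -3.83] w 0.221 toolx [-0.001 -0.002 -1.   ] jaw 12.48
[-0.01384837  0.03796958 -0.03377142]
go [490.3, 165.5, 78] ang 12 shift [10.3  0.   0.3] turn [ 0.001 -0.002  0.001]
go [490.3, 165.5, 78] ang 192 shift [10.3  0.   0.3] turn [-3.141e+00 -2.000e-03 -3.000e-03]
```

Call:
{"fn": "step_arm", "kwargs": {"rows": [[[0.85,3,0,0,0,0,0],[0.85,6,0,0,0,0,0],[0.85,8,0,0,0,0,0],[0.85,8,0,0,0,0,0]]]}}

```text
clock: 11.4
ee_pos: [490.6, 165.6, 81.0]
tool_rot: [-1.951, 1.569, -1.734]
ft_force: [-1.8, -0.4, 5.7]
grip_width: 0.224
```

Run:
```python
from h import *
show(); print(ctrl.observe()["wrist_torque"]); go([490.3,165.5,78],12.42)
```

```text
t 11.4 q [ 2.78e-01  1.15e-01  2.08e+00 -2.00e-03  9.48e-01  6.10e-02] tcp [490.6 165.6  81. ] F [-1.78 -0.42  5.73] w 0.224 toolx [-0.    -0.001 -1.   ] jaw 12.48
[-0.0928639   0.30690822 -0.01229162]
go [490.3, 165.5, 78] ang 12 shift [ 3.   0.  -0.3] turn [ 0.001 -0.001  0.001]
go [490.3, 165.5, 78] ang 192 shift [ 3.   0.  -0.3] turn [-3.14e+00 -2.00e-03 -1.00e-03]
```

Call:
{"fn": "step_arm", "kwargs": {"rows": [[[0.85,1,0,0,0,0,0],[0.85,2,0,0,0,0,0],[0.85,2,0,0,0,0,0]]]}}

```text
clock: 11.7
ee_pos: [490.6, 165.6, 79.6]
tool_rot: [-1.983, 1.569, -1.765]
ft_force: [-3.0, 0.3, 6.2]
grip_width: 0.221
```

Call:
{"fn": "step_arm", "kwargs": {"rows": [[[0.85,1,0,0,0,0,0],[0.85,1,0,0,0,0,0]]]}}

```text
clock: 11.9
ee_pos: [490.6, 165.6, 79.2]
tool_rot: [-2.055, 1.569, -1.837]
ft_force: [-3.3, -0.4, 6.4]
grip_width: 0.223
```

Run:
```python
from h import *
show(); print(ctrl.observe()["wrist_torque"]); go([490.3,165.5,78],12.42)
```

```text
t 11.9 q [ 2.780e-01  1.170e-01  2.081e+00 -2.000e-03  9.450e-01  6.100e-02] tcp [490.6 165.6  79.2] F [-3.25 -0.42  6.37] w 0.223 toolx [-0.    -0.002 -1.   ] jaw 12.48
[-0.1200359   0.5924045  -0.00157174]
go [490.3, 165.5, 78] ang 12 shift [ 1.2  0.  -0.3] turn [ 0.001 -0.001  0.001]
go [490.3, 165.5, 78] ang 192 shift [ 1.2  0.  -0.3] turn [-3.141e+00 -2.000e-03 -1.000e-03]
```

Call:
{"fn": "step_arm", "kwargs": {"rows": [[[0.85,1,0,-0.5,0,0,0],[0.85,1.5,0,-0.5,0,0,0],[0.85,1.5,0,-0.5,0,0,0]]]}}

```text
clock: 12.2
ee_pos: [490.6, 165.6, 78.6]
tool_rot: [-1.437, 1.569, -1.219]
ft_force: [-1.6, -0.6, 6.2]
grip_width: 0.222
```

Run:
```python
from h import *
show(); print(ctrl.observe()["wrist_torque"]); go([490.3,165.5,78],12.42)
```

```text
t 12.2 q [ 2.780e-01  1.170e-01  2.082e+00 -2.000e-03  9.420e-01  6.100e-02] tcp [490.6 165.6  78.6] F [-1.61 -0.6   6.23] w 0.222 toolx [ 0.    -0.001 -1.   ] jaw 12.48
[-0.10915703  0.47941656  0.00200702]
go [490.3, 165.5, 78] ang 12 shift [ 0.6 -0.  -0.3] turn [0.001 0.    0.001]
go [490.3, 165.5, 78] ang 192 shift [ 0.6 -0.  -0.3] turn [-3.14e+00 -2.00e-03  0.00e+00]
```

Call:
{"fn": "step_arm", "kwargs": {"rows": [[[0.85,1,0,-0.4,0,0,0],[0.85,2.5,0,-0.4,0,0,0],[0.85,2.5,0,-0.4,0,0,0]]]}}

```text
clock: 12.5
ee_pos: [490.5, 165.5, 78.1]
tool_rot: [-1.216, 1.569, -0.998]
ft_force: [-6.6, -1.6, 14.1]
grip_width: 0.222
```

Run:
```python
from h import *
show(); print(ctrl.observe()["wrist_torque"]); go([490.3,165.5,78],12.42)
```

```text
t 12.5 q [ 2.780e-01  1.180e-01  2.083e+00 -2.000e-03  9.410e-01  6.200e-02] tcp [490.5 165.5  78.1] F [-6.64 -1.65 14.06] w 0.222 toolx [ 0.001 -0.001 -1.   ] jaw 12.48
[-0.26691463  1.05187    -0.06097886]
go [490.3, 165.5, 78] ang 12 shift [ 0.1  0.  -0.2] turn [0.001 0.001 0.001]
go [490.3, 165.5, 78] ang 192 shift [ 0.1  0.  -0.2] turn [-3.14e+00 -2.00e-03  1.00e-03]
```

Run:
```python
from h import *
for i in range(6):
    a=eyes.snapshot("side"); s=ctrl.observe(); print(round(s["clock"],2),s["ft_force"].round(1),s["ee_pos"].round(1),s["wrist_torque"].round(2))
b=eyes.snapshot("top")
o=np.hstack([cv2.resize(a[205:305,210:290],None,fx=5,fy=5,interpolation=3),cv2.resize(b[180:280,145:225],None,fx=5,fy=5,interpolation=3)])
cv2.imwrite("pics/k4.png",o[:,:,::-1])
```

```text
12.55 [-5.6 -2.2 14.5] [490.6 165.5  78.1] [-0.24  0.96 -0.05]
12.6 [-5.6 -1.8 13.4] [490.5 165.5  78.1] [-0.27  0.97 -0.01]
12.65 [-5.3 -2.9 13.8] [490.6 165.5  78.1] [-0.31  1.   -0.  ]
12.7 [-5.5 -1.9 13.7] [490.5 165.5  78.1] [-0.22  0.98 -0.03]
12.75 [-5.9 -1.8 12.8] [490.6 165.5  78.1] [-0.26  0.99  0.04]
12.8 [-6.2 -2.8 14.3] [490.5 165.5  78.1] [-0.29  0.98  0.03]
```

View pics/k4.png

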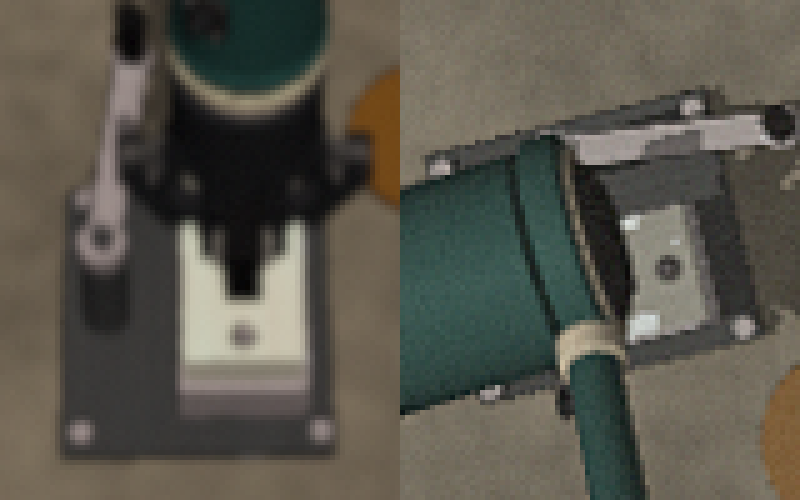

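Both views show the plate flush on the block. Dowels are visible in the holes at crop (243,336) and (668,268), and the lever is still open. The push is steady at about 17.6 N change, so I'm handing in.

```bash
python3 -c "
from h import *
print(ctrl.finish_job()); show()"
```

```text
the job is handed in; nothing more can be done
None
the job is handed in; nothing more can be done
```

The job is handed in, with the arm still holding the upper half pressed shut on both dowels. I swung the lever by its knob to its end stop (about 1.45 rad). Then I picked up the 120 x 64 mm die; the other two plates measured about 165 x 87 mm. I lowered it over the dowels and pressed until the faces met. No verdict was reported.

**Last checks, after about 12.8 s:**
- **Press:** the vertical force changed by about 17.6 N from hanging free, within the 15–20 N asked, and held steady over 0.3 s.
- **Fit:** the tool height puts the die's underside at about 45.0 mm, level with the block face, and the tool is vertical to within 0.002. Both cameras show the plate flush, with a dowel visible in each hole.
- **Lever:** still open in the last pictures.
- **Side load:** about 6 N sideways and 1 N m at the wrist remain, so the die is probably leaning lightly on a dowel within its clearance. I left it.
- **Camera disagreement:** the two views differed by 1–2 mm in x. I set the final position from both views, with the lever's hinge as a cross-check, and the die went on without binding.
- **Bystanders:** no unexpected contact force was felt, but I did not re-measure where the boot, pliers, rivet tin and hoof pad ended up.

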